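# Unlock the lipstick tester stand and hold its tongue raised off the ball

### The job

Take the yellow-headed flat security key from its wooden dock, push it fully home into the slot of the grey lock block on the lipstick tester stand, and leave it in there. Then pull the latch's blue ball knob sideways, away from the stand's middle, against its spring, lift the stand's tongue off its ball until the nose is at least 5 cm above where it sat, and finish while still holding it raised and still. Leave the foundation bottle, lipstick, powder compact and cream jar standing undisturbed.

Things in the scene. Friction and masses are not known exactly. Their poses are not given: they have to be found in the camera images.
- key_head (a point): Centre of the yellow head of the loose security key, which stands upright in the dock. Head 36 (own x) x 12 mm (own y), from 30 mm above this point to 24 mm below it; there a steel flange, 36 x 28 x 6 mm, whose underside, 30 mm below this point, rests on the dock or, fully home, on the lock block; under it a centred blade 24 (x) x 5 (y) mm, its tip 70 mm below this point. 75 to 120 g.
- dock: Fixed wooden dock block for the key, 64 (x) x 52 (y) x 48 mm tall, origin at the centre of its underside; the key stands in its middle, blade hidden, axes parallel to the dock's, its head's centre 78 mm above the counter.
- stand: Tester stand, fixed: dark base plate 395 x 130 x 6 mm, own x from -118 to 278, y from -53 to 77 mm; origin on the counter under the ball. x runs along the tongue from ball (robot side) to hinge, y to the side of the blue knob, z up. The fixed ball (24 mm across, centre at z 48 mm) is hidden under the coupler. The tongue's hinge axis is parallel to y, through (250, 0, 52) mm.
- slot (a point): Centre of the slot mouth in the top of the grey lock block (48 x 36 mm, top 62 mm above the counter), at (-85, 37, 62) mm in the stand's frame, same axes. Slot 28 (x) x 9 mm (y), chamfered 2 mm; takes the blade with key x along stand x (either way round). A brass spring pin inside yields for the last 14 mm (under 0.5 N; the key's weight holds it down); until the key is home it blocks the latch.
- nose (a point): Top centre of the white coupler (50 x 46 mm) at the nose of the tongue, 69 mm above the counter and right over the ball at the start; it moves with the tongue. The tongue carries a tray of tester lipsticks from 80 mm behind the ball to 230 mm (180 mm wide, tops about 95 mm above the counter).
- tongue: The tongue itself: aluminium drawbar with the white coupler at its nose; origin on the counter under the ball while it is down, axes then parallel to the stand's. It turns about the hinge, rising at the nose, by at most 0.5 rad; 0.2 rad is 50 mm of lift at the nose. It falls back if let go; lifting at the knob takes 2 to 4 N.
- latch_knob (a point): Centre of the blue ball knob of the latch (28 mm diameter, on an 11 mm stem rising from a steel slide plate), 88 mm above the counter at (0, 70, 88) mm in the stand's frame at the start. Carried by the tongue: slides along the stand's y, rises with the tongue in an arc about the hinge. Grip it from above across the stand's y, to pull and to lift.
- latch (a joint): Slide of the latch in m: 0 latched (sprung home), grows as the knob is pulled along the stand's +y, at most 0.028. The spring takes about 2.5 N at first and 8 N at full pull and returns it when let go. The tongue comes free of the ball from 0.023: pull 0.025 or more and keep it there while lifting. With the key out it moves only some 3 to 5 mm.
- foundation: Bystander: skin-coloured foundation bottle with black cap, 38 mm across, 105 mm tall; origin under its centre.
- lipstick: Bystander: open red lipstick standing upright, 21 mm across, 71 mm tall; origin under its centre.
- compact: Bystander: black powder compact with a brass disc, 64 mm across, 13 mm tall; origin under its centre.
- jar: Bystander: pink cream jar with steel lid, 46 mm across, 42 mm tall; origin under its centre.
Not all that is in view belongs to the job. What is shaped like the part that bears key_head but purple is not meant.

How it is judged:
By the outcome, as a careful person would: the job done as asked, in the order asked, and still so for the second after the job is handed in, while the arm keeps its last pose, push and grip.
It also fails if it takes over 53 s, if anything falls off the work surface, if the arm or the gripper's body presses on something with over 40 N, if the wrist force passes 120 N, or if a joint passes its speed limit or range.

### The arm

A 6-joint arm with a two-finger parallel gripper is mounted at the origin on the work surface. World frame = base frame: x ahead of the robot, y to its left, z up, the work surface at z = 0. Lengths are in mm, angles in rad, forces in N, time in s.
With the tool pointing down it reaches from about 275 to 750 mm from the base axis. Payload 10.2 kg.
Tool frame: the origin (TCP) lies midway between the tips of the shut fingers; the grasp point (between the pads) lies grip_depth behind it (grip_depth is the distance from the TCP to the grasp point, in mm); z points along the fingers, y is the line along which they close (so a half turn about z gives the same grasp; the last joint's range is limited). The gripper opens to 85 mm and grips with 20 to 120 N. Pads are 22 mm wide; open, the fingers measure 114 mm over their backs; the gripper's body (76 mm by 85 mm) begins 54 mm behind the grasp point. The pads swing forward as they close: fully open they stand 13 mm farther back than shut.
Start: joints at [-0.223, 0.313, 1.498, -0, 1.331, -0.223], TCP at [525.006, -0.013, 231.294] pointing down, gripper open.
Joint ranges: [-2.94, 2.94], [-0.97, 2.17], [0.19, 2.56], [-1.23, 4.37], [0.02, 3.11], [-2.88, 2.88]. Speed limits (rad/s): [2.39, 2.39, 3.01, 3.14, 3.14, 3.14].

### API

Orientations are given as a unit quaternion [w, x, y, z].
In Python, from rig import * gives the robot as it stands.
- The arm moves only by the tool servo_tool, never from a script. Its argument "commands" is a list of rows, each a list of 3 entries, a list of its own where there are three numbers: the gripper command: -1 is fully open, 1 is shut, values between are in proportion, then the shift along the tool's x, y, z in m, then the turn, a rotation vector about the tool's x, y, z in units of 6 degrees (1.0 is 6 degrees). In form: [[grip, [dx, dy, dz], [ax, ay, az]], ...]. A call has 1 to 10 rows; each row shifts and turns the commanded pose from where the row before left it, along the tool's axes as they then stand; what a row does not reach is not made up. A row lasts 1/12 s, in which the tool goes at most 41.7 mm and 7.16 degrees, less where a joint would pass 70% of its speed; a pose out of reach is approached as far as the arm can. A call is refused whole if a number of a shift passes 0.0417 or a number of a turn 1, either way. A call with a gripper value outside its range is refused whole. The fingers move at their own pace and stop on an object; "squeeze" is the grip in N (left out, the last holds). Time passes only in rows, so rows that do not move let the fingers close. It gives the time, the measured TCP pose, the force, the opening and the grip force at its end, in the units of the state.
- sense(): the state, without advancing time (a new reading comes with each control period).
- capture(name): name is "scene" or "side" or "wrist"; returns a dict with "pixels" (384x512x3 uint8, red, green, blue), "z_map" (384x512 float32, mm along the optical axis (not along the pixel's ray), 0 where there is no reading), "fx", "fy", "cx", "cy" (pixels), "distortion" ([k1, k2, p1, p2, k3] as OpenCV has them; the pictures are not rectified), "rvec" (rotation vector, rad) and "tvec" (3), from world to camera coordinates, as OpenCV has them; the wrist camera has in their place "T_tool_cam" (4x4, takes a point from camera to tool coordinates, whose origin is the TCP and whose axes are the flange's). Camera axes: x right, y down, z forward; pixel columns grow to the right and rows downward; lengths in mm; the calibration is good to about 2 mm. A picture is of the moment at which its call begins: read the wrist's pose just before it.
- finish_job(): hands the job in; it is judged then, once.
The state is a dict: "time_s": time; "joints": joint angles; "dq": joint speeds; "tau": joint torques, N m; "eef_pos": TCP position; "ee_rot": TCP orientation; "force": force on the tool from outside, world axes, zero at the start; "wrist_torque": the same for the moment, N m; "grip_width": opening from 0.0 (shut) to 1.0 (fully open); "grip_force": force on a finger pad.
Only numpy, scipy, OpenCV 4.12 (cv2) and the standard library are available. Lean on these libraries where they do the work, as an engineer would, in place of code of your own. Each camera call takes 0.05 s, during which the arm holds its last target. There are 200 camera calls.

## Working session

There is one attempt and no reset: what is moved stays moved. The work goes in short steps, Python scripts to look and compute and a tool call to move; the robot and the scene stay as the last step left them, time stands still between calls to the robot, and variables do not carry over. Pictures are saved under pics/ and viewed, at most 10 in all, crops included, and the job is handed in when it is done.

Besides the shell and the picture viewer there is one more tool, called after "Call:" in YAML: its name, and indented under it one key for each argument. servo_tool: Moves the arm, as the interface text tells. Its arguments: {"type":"object","properties":{"commands":{"type":"array"},"squeeze":{"type":"number"}},"required":["commands"]}

```bash
ls; mkdir -p pics; cat > h.py <<'E'
from rig import *
import numpy as np, cv2
from scipy.spatial.transform import Rotation as R
def shot(name):
    s=sense(); c=capture(name); K=np.array([[c['fx'],0,c['cx']],[0,c['fy'],c['cy']],[0,0,1]]); D=np.array(c['distortion'],float)
    if name=='wrist':
        q=s['ee_rot']; T=np.eye(4); T[:3,:3]=R.from_quat([q[1],q[2],q[3],q[0]]).as_matrix(); T[:3,3]=s['eef_pos']; T=T@np.array(c['T_tool_cam'])
    else:
        W=np.eye(4); W[:3,:3]=cv2.Rodrigues(np.array(c['rvec'],float))[0]; W[:3,3]=np.ravel(c['tvec']); T=np.linalg.inv(W)
    return dict(c=c,K=K,D=D,T=T,img=c['pixels'],z=c['z_map'])
def ray(S,u,v):
    p=cv2.undistortPoints(np.array([[[u,v]]],float),S['K'],S['D'])[0,0]
    return S['T'][:3,3], S['T'][:3,:3]@np.array([p[0],p[1],1])
def onplane(S,u,v,z):
    o,d=ray(S,u,v); return o+d*(z-o[2])/d[2]
def depthpt(S,u,v):
    o,d=ray(S,u,v); return o+d*S['z'][int(round(v)),int(round(u))]
def cloud(S):
    v,u=np.mgrid[:384,:512]; p=cv2.undistortPoints(np.stack([u,v],-1).reshape(-1,1,2).astype(float),S['K'],S['D'])[:,0]
    d=np.c_[p,np.ones(len(p))]*S['z'].reshape(-1,1); P=d@S['T'][:3,:3].T+S['T'][:3,3]
    P[S['z'].ravel()==0]=np.nan; return P.reshape(384,512,3)
def tri(A,a,B,b):
    o1,d1=ray(A,*a); o2,d2=ray(B,*b); t=np.linalg.lstsq(np.c_[d1,-d2],o2-o1,rcond=None)[0]
    p,q=o1+d1*t[0],o2+d2*t[1]; return (p+q)/2,np.linalg.norm(p-q)
def save(S,n): cv2.imwrite('pics/'+n,S['img'][:,:,::-1])
def hsv(S): return cv2.cvtColor(S['img'],cv2.COLOR_RGB2HSV)
E
python3 - <<'E'
from h import *
a=shot('scene');b=shot('side')
cv2.imwrite('pics/a.png',np.hstack([cv2.resize(x['img'],(400,300)) for x in (a,b)])[:,:,::-1]);save(a,'scene.png');save(b,'side.png')
s=sense();print(s['ee_rot'],s['eef_pos'],s['grip_width'], [k for k in dir() if not k.startswith('_')])
import rig; print(getattr(rig,'grip_depth',None)); print(a['T'][:3,3],b['T'][:3,3])
E
```

```text
pics
[-4.84448929e-04  7.07112061e-01  7.07101275e-01 -2.91427481e-04] [5.24790198e+02 4.75467392e-02 2.30804007e+02] 1.0004989519747474 ['PlanningError', 'R', 'a', 'b', 'capture', 'cloud', 'cv2', 'depthpt', 'finish_job', 'grip_depth', 'hsv', 'np', 'onplane', 'ray', 's', 'save', 'sense', 'shot', 'tri']
18.700000000000003
[1000.18673891  579.19039586  591.29846427] [ 107.6336042  -923.28364541  763.87545962]
```

View pics/scene.png

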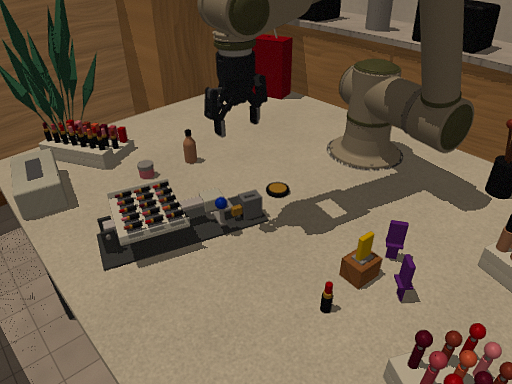

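View pics/side.png

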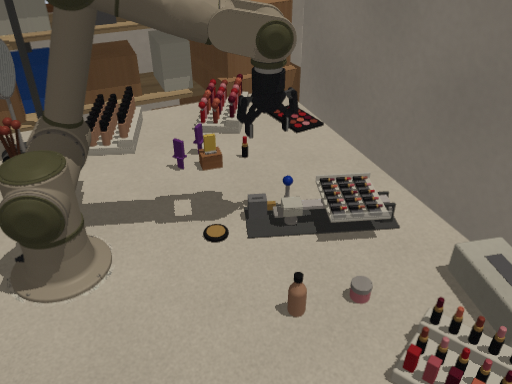

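The scene view shows the yellow key at (365,246), the blue knob at (221,203) and the lock block at (249,204). In the side view they are at (209,143), (288,180) and (258,207). Next I triangulate them.

```bash
cat > m.py <<'E'
from h import *
a=shot('scene');b=shot('side')
def blob(S,lo,hi,box):
    m=cv2.inRange(hsv(S),lo,hi); k=np.zeros_like(m); x0,y0,x1,y1=box; k[y0:y1,x0:x1]=m[y0:y1,x0:x1]
    n,l,st,c=cv2.connectedComponentsWithStats(k); i=1+np.argmax(st[1:,4]); return c[i],st[i],l==i
Y=((20,120,80),(35,255,255)); B=((105,150,50),(130,255,255))
for nm,(lo,hi),ba,bb in (('key',Y,(345,225,385,265),(195,130,225,156)),('knob',B,(205,190,235,220),(275,170,300,190))):
    ca,sa,ma=blob(a,lo,hi,ba);cb,sb,mb=blob(b,lo,hi,bb); print(nm,ca,sa,cb,sb,tri(a,ca,b,cb))
    for S,m in((a,ma),(b,mb)):
        P=cloud(S)[m];P=P[~np.isnan(P[:,0])];print(' cloud',np.median(P,0),P.min(0),P.max(0))
def pick(S,zlo,zhi,box,f=None):
    P=cloud(S);m=(P[...,2]>zlo)&(P[...,2]<zhi); x0,y0,x1,y1=box; k=np.zeros(m.shape,bool);k[y0:y1,x0:x1]=True; return P[m&k]
for S,n,bl,bd in((a,'scene',(236,185,268,225),(338,245,385,290)),(b,'side',(245,190,270,230),(195,145,225,172))):
    for t,z0,z1,bx in(('lock',58,66,bl),('dock',45,51,bd)):
        P=pick(S,z0,z1,bx)
        if len(P)>5: print(n,t,len(P),P.mean(0),cv2.minAreaRect(P[:,:2].astype(np.float32)))
    # base plate: dark z~6
    P=cloud(S);V=hsv(S)[...,2];m=(P[...,2]>2)&(P[...,2]<12)&(V<75)&(P[...,0]>350)&(P[...,0]<950)&(P[...,1]>-150)&(P[...,1]<350)
    Q=P[m]; print(n,'plate',len(Q),cv2.minAreaRect(Q[:,:2].astype(np.float32)) if len(Q)else 0)
E
python3 m.py
```

```text
key [364.24571429 245.58      ] [355 231  19  30 350] [209.12234043 142.09042553] [203 134  13  17 188] (array([466.30968784, 305.04417362,  81.64698942]), np.float64(1.2744277230299554))
 cloud [476.32174414 309.85308563  88.78850637] [325.65578842 236.17814367  -0.7832324 ] [486.49476462 313.42299274 110.75008922]
 cloud [464.66692421 300.59657245  84.35229919] [446.60753918 289.54371199  -1.53503735] [521.58885589 516.61190216 111.00951698]
knob [220.48543689 202.7961165 ] [215 197  12  12 103] [287.18461538 180.        ] [283 176   9   9  65] (array([587.91234812,   7.6067178 ,  89.10697266]), np.float64(2.2543264216059478))
 cloud [594.2272524   14.50020562  95.70489528] [582.78029532   0.7121868   82.07029501] [601.70897316  22.65485182 103.41816867]
 cloud [ 5.82268121e+02 -4.31618624e-01  9.46690934e+01] [573.94311736  -8.14357431  85.4020945 ] [596.01780272  13.37590294 102.43791939]
scene lock 209 [498.30057013   2.66671875  62.77561447] ((497.0302429199219, 0.6518669128417969), (39.41783905029297, 48.61925506591797), 71.55694580078125)
scene dock 359 [476.22930436 310.22754726  48.73577359] ((467.31134033203125, 305.2038879394531), (52.345489501953125, 67.08660888671875), 84.34100341796875)
scene plate 3544 ((607.2196044921875, 96.75125122070312), (449.42242431640625, 528.0950927734375), 83.55644989013672)
side lock 153 [494.99229619  -1.38357173  61.56762921] ((496.34283447265625, 0.8405818939208984), (42.24055862426758, 48.21805953979492), 72.30517578125)
side dock 117 [463.19010355 296.89832673  48.15440839] ((465.5621643066406, 303.526611328125), (55.98065185546875, 65.19610595703125), 86.00828552246094)
side plate 2154 ((577.217041015625, 90.62077331542969), (469.0478515625, 443.6197204589844), 87.26097869873047)
```

The key (466,304,80), knob (588,8,89) and lock block (497,1,62) agree with the given sizes. The stand yaw is about -17.5° and the dock about -5°. I'll move above the key and turn the tool.

Call:
servo_tool:
  commands:
    - [-1,[0.038,-0.0073,0],[0,0,0]]
    - [-1,[0.038,-0.0073,0],[0,0,0]]
    - [-1,[0.038,-0.0073,0],[0,0,0]]
    - [-1,[0.038,-0.0073,0],[0,0,0]]
    - [-1,[0.038,-0.0073,0],[0,0,0]]
    - [-1,[0.038,-0.0073,0],[0,0,0]]
    - [-1,[0.038,-0.0073,0],[0,0,0]]
    - [-1,[0.038,-0.0073,0],[0,0,0]]
    - [-1,[0,0,0],[0,0,-1]]
    - [-1,[0,0,0],[0,0,-1]]

```text
time_s: 1.03
eef_pos: [465.7, 305.9, 230.9]
ee_rot: [-0.0, 0.626, 0.78, -0.0]
force: [-0.1, -0.2, -0.2]
grip_width: 0.999
grip_force: 0.0
```

Call:
servo_tool:
  commands:
    - [-1,[0,0,0],[0,0,-1]]
    - [-1,[0,0,0],[0,0,-1]]
    - [-1,[0,0,0],[0,0,-1]]
    - [-1,[0,0,0],[0,0,-1]]
    - [-1,[0,0,0],[0,0,-1]]
    - [-1,[0,0,0],[0,0,-1]]
    - [-1,[0,0,0],[0,0,-1]]
    - [-1,[0,0,0],[0,0,-1]]
    - [-1,[0,0,0],[0,0,-1]]
    - [-1,[0,0,0],[0,0,-1]]

```text
time_s: 1.87
eef_pos: [466.5, 304.0, 231.1]
ee_rot: [-0.0, 0.154, 0.988, -0.0]
force: [-0.3, -0.7, 0.4]
grip_width: 0.996
grip_force: 0.0
```

Call:
servo_tool:
  commands:
    - [-1,[0,0,0],[0,0,-1]]
    - [-1,[0,0,0],[0,0,-1]]
    - [-1,[0,0,0],[0,0,-0.2]]
    - [-1,[0,0,0],[0,0,0]]
    - [-1,[0,0,0],[0,0,0]]

```text
time_s: 2.28
eef_pos: [466.6, 304.0, 231.2]
ee_rot: [-0.0, 0.043, 0.999, -0.0]
force: [-0.0, -0.1, -0.7]
grip_width: 1.004
grip_force: 0.0
```

```bash
cat > w.py <<'E'
from h import *
import sys
def pose():
    s=sense();q=s['ee_rot'];M=R.from_quat([q[1],q[2],q[3],q[0]]).as_matrix();return np.array(s['eef_pos']),M
E
python3 - <<'E'
from w import *
p,M=pose();print(p,M.round(3),sense()['time_s']);w=shot('wrist');save(w,'w1.png')
m=cv2.inRange(hsv(w),(20,120,80),(35,255,255));P=cloud(w)
for z0,z1,nm in((100,118,'keytop'),(44,52,'dock')):
    k=(P[...,2]>z0)&(P[...,2]<z1)
    if nm=='keytop':k&=m>0
    k&=(abs(P[...,0]-466)<60)&(abs(P[...,1]-304)<60)
    Q=P[k]; 
    if len(Q)>5: print(nm,len(Q),Q.mean(0),cv2.minAreaRect(Q[:,:2].astype(np.float32)))
pm=cv2.inRange(hsv(w),(130,60,40),(160,255,255))>0
Q=P[pm]; Q=Q[Q[:,2]>10]; print('purple',len(Q),Q.min(0) if len(Q) else 0,Q.max(0) if len(Q) else 0)
E
```

```text
[466.55001878 303.97201664 231.20676127] [[-0.996  0.086 -0.   ]
 [ 0.086  0.996 -0.   ]
 [ 0.    -0.    -1.   ]] 2.2833
keytop 620 [465.87395886 304.87818626 108.50162065] ((466.9706726074219, 304.94873046875), (11.474922180175781, 35.31909942626953), 84.94188690185547)
dock 2239 [463.28075891 305.22125803  49.05521213] ((467.52178955078125, 304.9582214355469), (52.046485900878906, 64.54804992675781), 84.00978088378906)
purple 2534 [354.98190163 302.44553868  14.65752679] [480.04819829 416.20473626 103.11565888]
```

View pics/w1.png

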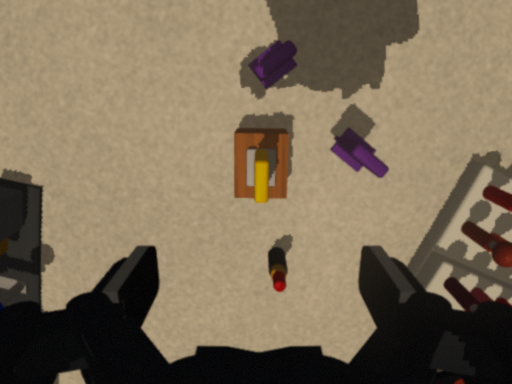

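The wrist view shows the key top at (262,175) in the dock, with the purple decoys at (273,63) and (360,153) clear of the finger path. The key is at (467,305), head centre z≈78.5, yaw -5.1°, so I descend and grip.

Call:
servo_tool:
  commands:
    - [-0.2,[-0.0004,0.001,0.03],[0,0,0]]
    - [-0.2,[0,0,0.035],[0,0,0]]
    - [-0.2,[0,0,0.035],[0,0,0]]
    - [-0.2,[0,0,0.03],[0,0,0]]
    - [-0.2,[0,0,0.022],[0,0,0]]
    - [-0.2,[0,0,0.016],[0,0,0]]
    - [-0.2,[0,0,0],[0,0,0]]
    - [-0.2,[0,0,0],[0,0,0]]
  squeeze: 50

```text
time_s: 3.0
eef_pos: [467.0, 304.9, 63.3]
ee_rot: [-0.0, 0.042, 0.999, -0.0]
force: [-0.2, 0.3, 0.1]
grip_width: 0.596
grip_force: 0.0
```

Call:
servo_tool:
  commands:
    - [1,[0,0,0],[0,0,0]]
    - [1,[0,0,0],[0,0,0]]
    - [1,[0,0,0],[0,0,0]]
    - [1,[0,0,0],[0,0,0]]
    - [1,[0,0,0],[0,0,0]]
    - [1,[0,0,0],[0,0,0]]
    - [1,[0,0,0],[0,0,0]]
    - [1,[0,0,0],[0,0,0]]

```text
time_s: 3.67
eef_pos: [467.6, 305.2, 64.3]
ee_rot: [0.001, 0.042, 0.999, 0.0]
force: [-0.7, -0.3, 7.0]
grip_width: 0.134
grip_force: 53.2
```

Call:
servo_tool:
  commands:
    - [1,[0,0,-0.01],[0,0,0]]
    - [1,[0,0,-0.025],[0,0,0]]
    - [1,[0,0,-0.035],[0,0,0]]
    - [1,[0,0,-0.035],[0,0,0]]
    - [1,[0,0,-0.035],[0,0,0]]
    - [1,[0,0,-0.027],[0,0,0]]
    - [1,[-0.008,-0.02,0],[0,0,0]]
    - [1,[-0.0133,-0.033,0],[0,0,0]]
    - [1,[-0.0133,-0.033,0],[0,0,0]]
    - [1,[-0.0133,-0.033,0],[0,0,0]]

```text
time_s: 4.5
eef_pos: [504.7, 181.1, 231.0]
ee_rot: [0.0, 0.041, 0.999, -0.0]
force: [0.6, 0.5, -0.8]
grip_width: 0.129
grip_force: 52.1
```

Call:
servo_tool:
  commands:
    - [1,[-0.0133,-0.033,0],[0,0,0]]
    - [1,[-0.0133,-0.033,0],[0,0,0]]
    - [1,[-0.0133,-0.033,0],[0,0,0]]
    - [1,[-0.0133,-0.033,0],[0,0,0]]
    - [1,[-0.0133,-0.033,0],[0,0,0]]
    - [1,[-0.004,-0.011,0],[0,0,1]]
    - [1,[0,0,0],[0,0,1]]
    - [1,[0,0,0],[0,0,0.07]]
    - [1,[0,0,0],[0,0,0]]
    - [1,[0,0,0],[0,0,0]]

```text
time_s: 5.33
eef_pos: [560.2, 1.6, 230.6]
ee_rot: [0.0, 0.148, 0.989, 0.0]
force: [0.3, 0.4, -0.9]
grip_width: 0.136
grip_force: 52.1
```

```bash
cat > s.py <<'E'
from w import *
p,M=pose();print(p,M.round(3).tolist(),sense()['time_s'],sense()['grip_width']);w=shot('wrist');save(w,'w2.png');P=cloud(w)
near=(abs(P[...,0]-497)<60)&(abs(P[...,1])<60)
k=near&(P[...,2]>58)&(P[...,2]<66); n,l,st,c=cv2.connectedComponentsWithStats(k.astype(np.uint8));i=1+np.argmax(st[1:,4]);Q=P[l==i];print('lock',st[i],Q.mean(0),cv2.minAreaRect(Q[:,:2].astype(np.float32)))
B=cv2.inRange(hsv(w),(105,150,50),(130,255,255))>0;Q=P[B];Q=Q[Q[:,2]>60];print('knob',len(Q),np.argwhere(B).mean(0)[::-1],Q.min(0),Q.max(0))
m=cv2.inRange(hsv(w),(20,120,80),(35,255,255))>0;Q=(P[m]-p)@M;print('head in tool',np.nanmin(Q,0),np.nanmax(Q,0),np.nanmedian(Q,0))
E
python3 s.py
```

```text
[560.19300859   1.59753943 230.5959307 ] [[-0.956, 0.293, 0.0], [0.293, 0.956, 0.0], [-0.0, 0.0, -1.0]] 5.3333 0.1361718019127608
lock [ 216   75   42   56 1967] [4.97378303e+02 2.56342217e-02 6.29437923e+01] ((497.7712707519531, -0.3405189514160156), (35.968727111816406, 47.86285400390625), 72.89510345458984)
knob 182 [274.40217391 197.63043478] [576.17094658  -0.7878573   93.21383414] [587.96462306  18.36281234 102.11070131]
head in tool [-186.90283502  -18.84973826  -46.485336  ] [ 18.49038866   9.55268667 149.999553  ] [ 10.57277693  -1.21898161 -43.89417528]
```

View pics/w2.png

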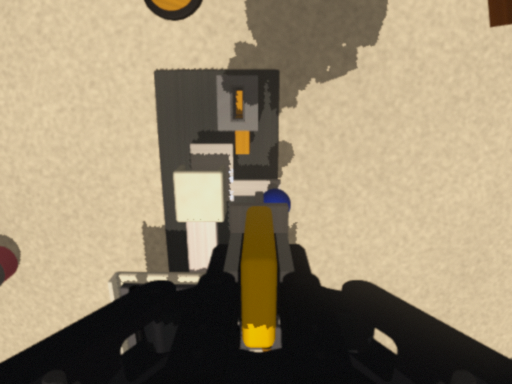

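The wrist view shows the lock block at (237,103), with its slot at (239,103), the blue knob at (276,200) and the held key in the foreground. Now I measure the slot centre and how the key sits in the grip.

```bash
python3 - <<'E'
from w import *
p,M=pose();w=shot('wrist');P=cloud(w)
h=hsv(w);box=np.zeros((384,512),bool);box[80:128,222:256]=True
m=box&((h[...,2]<60)|((h[...,1]>120)&(h[...,0]<30)))
n,l,st,c=cv2.connectedComponentsWithStats(m.astype(np.uint8))
for i in range(1,n):
    if st[i,4]>15: print(st[i],c[i],onplane(w,*c[i],62)); i0=i
i=1+np.argmax(st[1:,4]);pts=np.argwhere(l==i)[:,::-1]
Q=np.array([onplane(w,u,v,62)[:2] for u,v in pts],np.float32);print('slot',cv2.minAreaRect(Q))
m=cv2.inRange(h,(20,120,60),(35,255,255))>0;m[:200]=0
Q=(P[m]-p)@M;T=Q[(Q[:,2]<-40)];print(len(T),cv2.minAreaRect(T[:,:2].astype(np.float32)),np.percentile(T,[2,98],axis=0))
# same relation for rest of head by rays at top height
F=Q[(Q[:,2]>-40)&(Q[:,2]<10)];print(len(F),np.percentile(F,[2,50,98],axis=0))
E
```

```text
[230  85  14  33 322] [237.30434783 100.02484472] [495.58485292   1.0521201   62.        ]
slot ((496.3125305175781, 0.11391735076904297), (11.416179656982422, 27.785070419311523), 72.3666763305664)
3162 ((0.22085952758789062, -1.0631656646728516), (12.009054183959961, 36.06146240234375), 89.99234771728516) [[-15.97238217  -6.77101431 -45.69149491]
 [ 17.59300269   4.57572971 -41.17064743]]
1424 [[ 14.99977739  -6.73978761 -39.31907627]
 [ 17.54348351  -0.87233369 -21.3982953 ]
 [ 18.17236563   4.76053768   7.62455863]]
```

Call:
servo_tool:
  commands:
    - [1,[0.02,-0.0064,0],[0,0,0]]
    - [1,[0.02,-0.0064,0],[0,0,0]]
    - [1,[0.0195,-0.0065,0],[0,0,0]]
    - [1,[0,0,0.03],[0,0,0]]
    - [1,[0,0,0.03],[0,0,0]]
    - [1,[0,0,0.025],[0,0,0]]
    - [1,[0,0,0.015],[0,0,0]]
    - [1,[0,0,0],[0,0,0]]
    - [1,[0,0,0],[0,0,0]]

```text
time_s: 6.18
eef_pos: [497.8, 0.5, 130.5]
ee_rot: [-0.0, 0.149, 0.989, 0.0]
force: [0.5, 0.3, -1.1]
grip_width: 0.133
grip_force: 52.1
```

```bash
python3 - <<'E'
from w import *
p,M=pose();print(p)
a=shot('scene');b=shot('side');w=shot('wrist')
ca=a['img'][155:235,205:295];cb=b['img'][155:235,225:315]
cv2.imwrite('pics/c1.png',np.hstack([cv2.resize(x,(400,356),interpolation=cv2.INTER_CUBIC) for x in(ca,cb)])[:,:,::-1])
E
```

```text
[497.83078901   0.53062662 130.54597324]
```

View pics/c1.png

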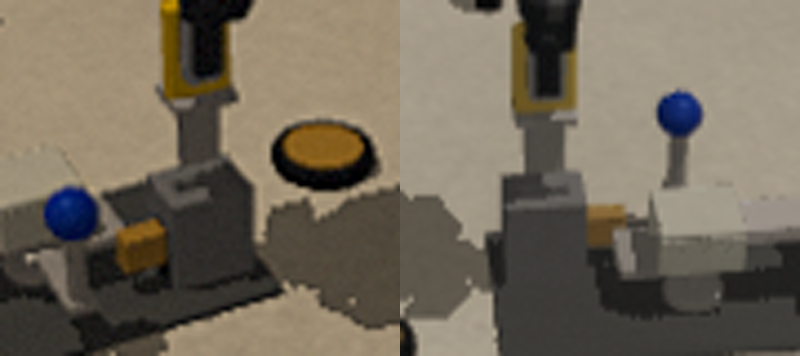

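The crops show the blade upright just above the slot (tip at about (200,165) left, (545,175) right) and lined up in both views. I lower it and watch the force.

Call:
servo_tool:
  commands:
    - [1,[0,0,0.006],[0,0,0]]
    - [1,[0,0,0.005],[0,0,0]]
    - [1,[0,0,0.004],[0,0,0]]
    - [1,[0,0,0.003],[0,0,0]]
    - [1,[0,0,0.003],[0,0,0]]
    - [1,[0,0,0],[0,0,0]]

```text
time_s: 6.83
eef_pos: [497.5, 0.3, 108.6]
ee_rot: [-0.001, 0.15, 0.989, 0.0]
force: [0.3, 0.6, -1.5]
grip_width: 0.131
grip_force: 52.1
```

Entered freely (no contact force). I continue towards home (TCP ≈ 78).

Call:
servo_tool:
  commands:
    - [1,[0,0,0.005],[0,0,0]]
    - [1,[0,0,0.005],[0,0,0]]
    - [1,[0,0,0.005],[0,0,0]]
    - [1,[0,0,0.005],[0,0,0]]
    - [1,[0,0,0.004],[0,0,0]]
    - [1,[0,0,0.003],[0,0,0]]
    - [1,[0,0,0],[0,0,0]]

```text
time_s: 7.42
eef_pos: [497.6, 0.3, 81.6]
ee_rot: [-0.001, 0.15, 0.989, 0.0]
force: [-0.2, 0.7, -1.2]
grip_width: 0.132
grip_force: 52.1
```

Call:
servo_tool:
  commands:
    - [1,[0,0,0.002],[0,0,0]]
    - [1,[0,0,0.002],[0,0,0]]
    - [1,[0,0,0],[0,0,0]]
    - [1,[0,0,0],[0,0,0]]

```text
time_s: 7.75
eef_pos: [498.0, 0.2, 78.4]
ee_rot: [0.0, 0.15, 0.989, -0.0]
force: [0.8, 0.1, -2.5]
grip_width: 0.134
grip_force: 52.1
```

Call:
servo_tool:
  commands:
    - [1,[0,0,0.0015],[0,0,0]]
    - [1,[0,0,0.001],[0,0,0]]
    - [1,[0,0,0],[0,0,0]]
    - [1,[0,0,0],[0,0,0]]

```text
time_s: 8.08
eef_pos: [498.1, 0.3, 78.2]
ee_rot: [0.001, 0.149, 0.989, -0.0]
force: [-10.6, 3.0, 27.7]
grip_width: 0.139
grip_force: 56.4
```

Stopped at 78.2 with 28 N, so it is home. I open and rise.

Call:
servo_tool:
  commands:
    - [0,[0,0,-0.001],[0,0,0]]
    - [0,[0,0,0],[0,0,0]]
    - [0,[0,0,0],[0,0,0]]
    - [0,[0,0,0],[0,0,0]]
    - [0,[0,0,0],[0,0,0]]
    - [0,[0,0,-0.02],[0,0,0]]
    - [0,[0,0,-0.035],[0,0,0]]
    - [0,[0,0,-0.035],[0,0,0]]
    - [0,[0,0,-0.01],[0,0,0]]
    - [0,[0,0,0],[0,0,0]]

```text
time_s: 8.92
eef_pos: [499.0, 0.0, 179.3]
ee_rot: [0.003, 0.15, 0.989, -0.0]
force: [0.5, -0.4, 0.4]
grip_width: 0.499
grip_force: 0.0
```

```bash
python3 - <<'E'
from w import *
p,M=pose();print(p,sense()['force'],sense()['grip_width'])
a=shot('scene');b=shot('side');w=shot('wrist')
ca=a['img'][155:235,205:295];cb=b['img'][155:235,225:315]
cv2.imwrite('pics/c2.png',np.hstack([cv2.resize(x,(400,356),interpolation=cv2.INTER_CUBIC) for x in(ca,cb)])[:,:,::-1])
B=[]
for S,(x0,y0,x1,y1) in((a,(205,190,235,220)),(b,(275,170,300,190))):
    m=cv2.inRange(hsv(S),(105,150,50),(130,255,255));k=np.zeros_like(m);k[y0:y1,x0:x1]=m[y0:y1,x0:x1];B.append(cv2.minEnclosingCircle(np.argwhere(k)[:,::-1].astype(np.float32)))
print(B,tri(a,B[0][0],b,B[1][0]))
m=cv2.inRange(hsv(w),(105,150,50),(130,255,255))
if m.any():
    c=cv2.minEnclosingCircle(np.argwhere(m)[:,::-1].astype(np.float32));print('wrist',c,onplane(w,*c[0],88))
m=cv2.inRange(hsv(b),(20,120,60),(35,255,255));P=cloud(b);P=P[(m>0)&(abs(P[...,0]-497)<40)&(abs(P[...,1])<40)];print('key',np.percentile(P,[5,50,99],axis=0) if len(P) else 0)
E
```

```text
[4.99038023e+02 1.18546419e-02 1.79284888e+02] [ 0.48512713 -0.37729046  0.40251256] 0.4994372353582453
[((220.5625, 202.828125), 5.855307102203369), ((287.20001220703125, 180.0), 4.38643741607666)] (array([587.91137158,   7.72497418,  89.05602856]), np.float64(2.061297731173254))
wrist ((301.7168884277344, 299.88592529296875), 17.96821403503418) [590.20167254   5.90339757  88.        ]
key [[479.64608083  -9.74062735  71.96230412]
 [493.81661441  -4.65698306  99.60190851]
 [510.45829899   6.73211322 124.15242058]]
```

View pics/c2.png

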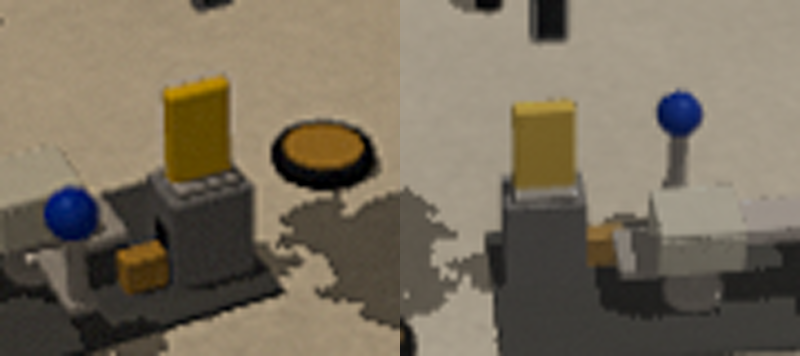

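Both views show the key seated with its flange on the lock block (e.g. (545,190) right). The knob is still at (588.5,7,88). I move over it and descend.

Call:
servo_tool:
  commands:
    - [-0.1,[-0.03,0.012,0],[0,0,0]]
    - [-0.1,[-0.03,0.012,0],[0,0,0]]
    - [-0.1,[-0.0235,0.0092,0],[0,0,0]]
    - [-0.1,[0,0,0.03],[0,0,0]]
    - [-0.1,[0,0,0.03],[0,0,0]]
    - [-0.1,[0,0,0.025],[0,0,0]]
    - [-0.1,[0,0,0.015],[0,0,0]]
    - [-0.1,[0,0,0.01],[0,0,0]]
    - [-0.1,[0,0,0],[0,0,0]]

```text
time_s: 9.82
eef_pos: [585.8, 7.5, 63.5]
ee_rot: [-0.003, 0.15, 0.989, 0.0]
force: [0.5, -0.4, -0.2]
grip_width: 0.549
grip_force: 0.0
```

Call:
servo_tool:
  commands:
    - [1,[0,0,0],[0,0,0]]
    - [1,[0,0,0],[0,0,0]]
    - [1,[0,0,0],[0,0,0]]
    - [1,[0,0,0],[0,0,0]]
    - [1,[0,0,0],[0,0,0]]
    - [1,[0,0,0],[0,0,0]]
    - [1,[0,0,0],[0,0,0]]
  squeeze: 60

```text
time_s: 10.4
eef_pos: [587.9, 7.6, 67.6]
ee_rot: [0.001, 0.15, 0.989, 0.0]
force: [-0.2, 6.0, 3.9]
grip_width: 0.295
grip_force: 59.3
```

Call:
servo_tool:
  commands:
    - [1,[0,0.004,0],[0,0,0]]
    - [1,[0,0.006,0],[0,0,0]]
    - [1,[0,0.006,0],[0,0,0]]
    - [1,[0,0.005,0],[0,0,0]]
    - [1,[0,0.004,0],[0,0,0]]
    - [1,[0,0.002,0],[0,0,0]]
    - [1,[0,0,0],[0,0,0]]
    - [1,[0,0,0],[0,0,0]]

```text
time_s: 11.07
eef_pos: [595.5, 32.2, 67.3]
ee_rot: [0.0, 0.15, 0.989, -0.001]
force: [-3.5, -6.1, 5.8]
grip_width: 0.293
grip_force: 59.5
```

```bash
python3 - <<'E'
from w import *
p,M=pose();f=np.array(sense()['force']);print(p,'tool force',f@M,((p-np.array([587.9,7.6,67.6]))@M),sense()['grip_width'])
a=shot('scene');b=shot('side')
ca=a['img'][155:235,185:275];cb=b['img'][145:225,235:325]
cv2.imwrite('pics/c3.png',np.hstack([cv2.resize(x,(400,356),interpolation=cv2.INTER_CUBIC) for x in(ca,cb)])[:,:,::-1])
E
```

```text
[595.54379459  32.23213001  67.28716081] tool force [ 1.52398601 -6.89628117 -5.79998593] [-1.59717597e-02  2.57914973e+01  2.56333965e-01] 0.293041508785591
```

View pics/c3.png

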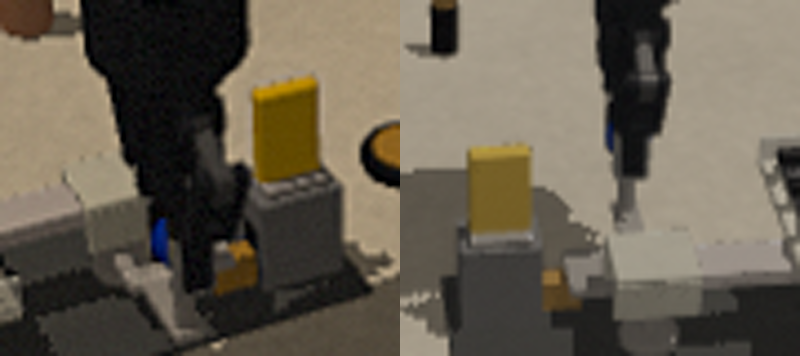

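Left and right crops show the knob gripped at (160,240) left and pulled out, with the key still seated. The pull is about 26 mm at 7 N. I pull slightly more and lift along the arc.

Call:
servo_tool:
  commands:
    - [1,[0,0.0007,0],[0,0,0]]
    - [1,[0,0,0],[0,0,0]]
    - [1,[-0.001,0,-0.0062],[0,0,0]]
    - [1,[-0.0011,0,-0.0062],[0,0,0]]
    - [1,[-0.0013,0,-0.0062],[0,0,0]]
    - [1,[-0.0014,0,-0.0062],[0,0,0]]
    - [1,[0,0,0],[0,0,0]]

```text
time_s: 11.75
eef_pos: [599.9, 31.2, 91.7]
ee_rot: [-0.001, 0.15, 0.989, -0.001]
force: [-2.1, -6.9, -3.9]
grip_width: 0.297
grip_force: 59.4
```

```bash
cat > f.py <<'E'
from w import *
s=sense();p,M=pose();f=np.array(s['force']);print(s['time_s'],p,'tool force',f@M,((p-np.array([587.9,7.6,67.6]))@M),s['grip_width'],s['grip_force'])
w=shot('wrist');b=shot('side');P=cloud(b)
m=(hsv(b)[...,1]<60)&(hsv(b)[...,2]>130)
from numpy.linalg import norm
# nose near stand(0,0): world = knob0 - R*(0,70)
c,si=np.cos(-.299),np.sin(-.299);n=np.array([588.2,6.8])-np.array([-si*70,c*70]);d=P[...,:2]-n
k=m&(np.hypot(d[...,0],d[...,1])<15);print('nose',n,k.sum(),np.nanpercentile(P[k][:,2],[10,50,90]) if k.any() else 0)
E
python3 f.py
```

```text
11.75 [599.92069686  31.17898455  91.66314924] tool force [-0.05304996 -7.16660205  3.96533117] [ -4.47263347  26.01656228 -24.13783034] 0.2972792401172059 59.357730746269226
nose [567.58046942 -60.09420721] 61 [90.78473556 92.81425395 94.13555934]
```

The nose is following: 93 mm against 69 at the start. I keep lifting.

Call:
servo_tool:
  commands:
    - [1,[-0.0016,0,-0.0061],[0,0,0]]
    - [1,[-0.0017,0,-0.0061],[0,0,0]]
    - [1,[-0.0019,0,-0.006],[0,0,0]]
    - [1,[-0.002,0,-0.006],[0,0,0]]
    - [1,[-0.0022,0,-0.006],[0,0,0]]
    - [1,[-0.0023,0,-0.0059],[0,0,0]]
    - [1,[-0.0012,0,-0.003],[0,0,0]]
    - [1,[0,0,0],[0,0,0]]
    - [1,[0,0,0],[0,0,0]]

```text
time_s: 12.6
eef_pos: [609.8, 28.3, 129.4]
ee_rot: [-0.004, 0.149, 0.989, -0.001]
force: [-12.9, -4.0, 0.8]
grip_width: 0.295
grip_force: 58.7
```

```bash
python3 f.py; python3 - <<'E'
from h import *
a=shot('scene');b=shot('side')
cv2.imwrite('pics/c4.png',np.hstack([cv2.resize(x['img'],(400,300)) for x in(a,b)])[:,:,::-1])
E
```

```text
12.6 [609.84111183  28.28493859 129.35390578] tool force [11.15232594 -7.62215865 -0.65398528] [-14.3410691   26.03469115 -61.96250919] 0.2954514252782991 58.744749426841736
nose [567.58046942 -60.09420721] 67 [ 15.35591594 131.6211493  134.7577452 ]
```

View pics/c4.png

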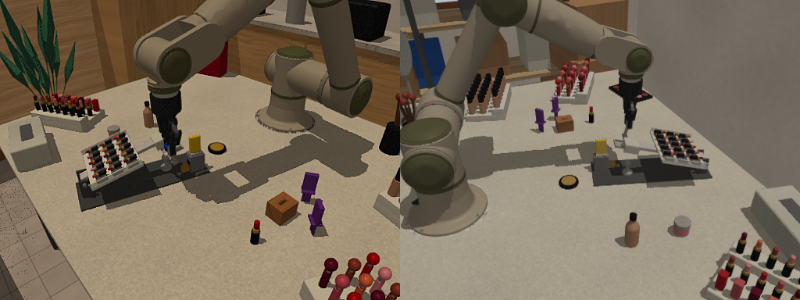

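The tongue is raised (nose ≈ 131 mm, +62), the key is seated at (601,147) in the side view, and the bystanders are standing. I settle and check stillness.

Call:
servo_tool:
  commands:
    - [1,[0.002,0,0],[0,0,0]]
    - [1,[0,0,0],[0,0,0]]
    - [1,[0,0,0],[0,0,0]]
    - [1,[0,0,0],[0,0,0]]
    - [1,[0,0,0],[0,0,0]]
    - [1,[0,0,0],[0,0,0]]
    - [1,[0,0,0],[0,0,0]]
    - [1,[0,0,0],[0,0,0]]

```text
time_s: 13.47
eef_pos: [609.4, 28.3, 129.4]
ee_rot: [-0.002, 0.149, 0.989, -0.001]
force: [-3.9, -6.1, -3.8]
grip_width: 0.291
grip_force: 59.2
```

```bash
python3 f.py
```

```text
13.4667 [609.36530272  28.30748014 129.37620902] tool force [ 1.86683129 -6.97497498  3.84494974] [-14.13892207  25.93323919 -61.91459395] 0.29141840711911476 59.24051284790039
nose [567.58046942 -60.09420721] 69 [ 16.37689467 131.9604376  134.74397621]
```

Steady, with low forces. I hand it in.

```bash
python3 -c "
from rig import *
print(finish_job())"
```

```text
the job is handed in; nothing more can be done
None
```

I handed the job in at about 13.5 s: the key is fully home in the lock, the latch is pulled about 26 mm, and the tongue is held still with its nose about 62 mm above where it sat. In the last pictures the foundation bottle, lipstick, compact and jar are still standing.

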